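# Refit the filter lid of a bench dust extractor

### The arm

A 7-joint arm with a two-finger parallel gripper is mounted at the origin on the work surface. World frame = base frame: x ahead of the robot, y to its left, z up, the work surface at z = 0. Lengths are in m, angles in rad, forces in N, time in s.
With the tool pointing down it reaches from about 0.35 to 0.9 m from the base axis. Payload 7.2 kg.
Tool frame: the origin (TCP) lies midway between the tips of the shut fingers; the grasp point (between the pads) lies 19 mm behind it; z points along the fingers, y is the direction in which the jaws open and shut (so a half turn about z gives the same grasp; the last joint's range is limited). The gripper opens to 85 mm and grips with 20 to 120 N. Pads are 22 mm wide; open, the fingers measure 114 mm over their backs; the gripper's body (76 mm by 85 mm) begins 54 mm behind the grasp point. The pads swing forward as they close: fully open they stand 13 mm farther back than shut.
Start: joints at [1.236, 0.411, -0.013, 1.596, 0.006, 1.134, -0.082], TCP at [0.165, -0.603, 0.231] pointing down, gripper open.
Joint ranges: [-2.95, 2.95], [-0.29, 1.99], [-1.47, 1.44], [0.14, 2.54], [-1.03, 4.17], [0.13, 1.85], [-2.86, 2.86]. Speed limits (rad/s): [2.39, 2.39, 3.01, 3.01, 3.14, 3.14, 3.14].

### API

Orientations are given as a rotation vector (axis times angle).
In Python, from station import r, grab_frame, camera_model, hand_in gives the robot as it stands.
- The arm moves only by the tool drive_tool, never from a script. Its argument "increments" is a list of rows, each a list of 2 entries, a list of its own where there are three numbers: the shift along the tool's x, y, z in m, then the turn about the tool's z in rad. In form: [[[x, y, z], roll], ...]. A call has 1 to 12 rows; each row is the pose to reach, as a shift and turn from the pose commanded when the call began, along the tool's axes at that moment; what a row does not reach only later rows make up. A row lasts 1/8 s, in which the tool goes at most 62.5 mm and 10.7 degrees, less where a joint would pass 70% of its speed; a pose out of reach is approached as far as the arm can. A call with a gripper value outside its range is refused whole. "gripper" is the closure, from 0 (fully open) to 1 (shut), set as the call begins (left out, the last holds). The fingers move at their own pace and stop on an object; "newtons" is the grip in N (left out, the last holds). Time passes only in rows, so rows that repeat a pose let the fingers close. It gives the time, the measured TCP pose, the force and the opening at its end, in the units of the state.
- r.observe(): the state, without advancing time (a new reading comes with each control period).
- grab_frame(name): name is "scene" or "side" or "wrist"; returns (picture, depth): 420x560x3 uint8, red, green, blue; 420x560 float32, m along the optical axis (not along the pixel's ray), 0 where there is no reading.
- camera_model(name): a dict with "camera_matrix" (3x3 intrinsics, pixels), "R" (3x3) and "t" (3): a world point X has camera coordinates R X + t. Camera axes: x right, y down, z forward; pixel columns grow to the right and rows downward; lengths in m; the calibration is good to about 2 mm. The wrist camera is an equidistant fisheye: a pixel r from the principal point sees the ray r / f radians off the axis. A picture is of the moment at which its call begins: read the wrist's pose just before it. camera_model takes no time and is no camera call; for the wrist camera it gives the pose at the moment of the call.
- hand_in(): hands the job in, once; it reports no verdict.
The state is a dict: "t": time; "q": joint angles; "qd": joint speeds; "tau": joint torques, N m; "position": TCP position; "ee_rot": TCP orientation; "ft_force": force on the tool from outside, world axes, zero at the start; "moment": the same for the moment, N m; "gripper_width": finger opening in m.
Only numpy, scipy, OpenCV 4.12 (cv2) and the standard library are available. Lean on these libraries where they do the work, as an engineer would, in place of code of your own. Each camera call takes 0.05 s, during which the arm holds its last target.

### The job

The new filter is in the dust extractor; put its lid back. Hold the lid tilted, hook its lip under the ledge at the robot's end of the opening, swing the lid down and press it gently home until the spring catch has snapped over its edge and it lies flush, then let go. Do not drop, slam or force the lid, and leave the other things on the bench and on the extractor where they are.

Things in the scene. Friction and masses are not known exactly. Their poses are not given: they have to be found in the camera images.
- lid: Loose green filter lid, 0.3 to 0.52 kg: a pan 180 (x) x 150 (y) x 12 mm, bridge handle on top, lip on its -x end. Starts flat on the bench, handle up. Origin: centre of the pan's underside; lid axes: z up out of the lid, x from the lip to the front edge. It goes in only tilted, front up, lip first: 0.2 to 0.4 rad suits. Over 45 N between it and the extractor is too rough.
- lid_handle (a point): Centre, half-way up, of the lid's black handle bar; lid axes. 37 mm above the lid's underside, 95 mm behind its front edge. The bar runs along x, from lip to front: 84 mm long, 14 mm thick (y), 18 mm high, 16 mm of air between it and the pan's upper face; a 14 mm square leg at each end, 56 mm free between them.
- lid_lip (a point): Middle of the tip of the lid's lip, half-way through its thickness, 2 mm above the lid's underside; lid axes. The lip is a tongue 130 mm wide and 4 mm thick, level with the underside, sticking out 12 mm in -x from the pan; above it the pan's end face rises 8 mm as a square shoulder.
- lid_front (a point): Middle of the upper front (+x) edge of the lid, the edge that the catch holds; lid axes.
- extractor: Bench dust extractor, fixed: green cabinet 190 mm wide, 430 mm long, 150 mm high; origin on the bench, x +9 mm from point opening, same axes. Over the filter it carries an aluminium frame, screwed down through slots along x: each time it stands elsewhere in them, not measured. Ledge, strips and catch are on it. Filter 58 mm below the rim. Motor section, as high, at x over 160 mm.
- opening (a point): Centre of the frame's opening, rim level, IF the frame stood fully towards the robot; it really stands 0 to 18 mm farther in x (feel or look), with all named here. x away from the robot, z up. Opening 183 (x) x 154 mm: lid play 1.5 mm front and rear, 2 mm each side. Ledge 6 mm thick, edge at x -91.5, 16 mm deep space under it. Strips 12 mm below the rim carry the lid: sides (from x -75), front.
- catch (a joint): Spring tongue, 40 mm wide, at mid-width of the opening's far end, on the frame; value = m pushed back (away from the opening), 0 at rest, 0.010 at most. At rest its nose reaches 7.5 mm over the opening, 1.5 mm above the rim; its 62 degree bevel, 18 mm high, lets the lid's edge push it back, then it springs out over the lid. Takes 10 to 16 N down at the front edge. Bridge over it 22 mm high.
- blank: Bystander: wooden clog blank, 225 x 95 x 34 mm, rounded corners, on the bench at the left; origin at the centre of its underside.
- plane: Bystander: small block plane, 160 x 50 mm, 66 mm high, on the bench at the right; origin at the centre of its sole.
- sander: Bystander: sanding block, 70 x 110 x 34 mm, on top of the extractor's motor section; origin at the centre of its underside.
Things that resemble listed ones, but are neither listed nor needed, are in the scene too. Of the things that look like the lid, the larger one is meant.

How it is judged:
By the outcome, as a careful person would: the job done as asked, in the order asked, and still so for the second after the job is handed in, with the robot touching nothing.
It also fails if it takes over 70 s, if anything falls off the work surface, if the arm or the gripper's body presses on something with over 40 N, if the wrist force passes 120 N, or if a joint passes its speed limit or range.

## Working session

There is one attempt and no reset: what is moved stays moved. The work goes in short steps, Python scripts to look and compute and a tool call to move; the robot and the scene stay as the last step left them, time stands still between calls to the robot, and variables do not carry over. Pictures are saved under pics/ and viewed, and the job is handed in when it is done.

Besides the shell and the picture viewer there is one more tool, called after "Request:" as name([rows], argument=value, ...), one row to a line, values as JSON. drive_tool: Moves the arm, as the interface text tells. Its arguments: {"type":"object","properties":{"increments":{"type":"array"},"gripper":{"type":"number"},"newtons":{"type":"number"}},"required":["increments"]}

```bash
ls; mkdir -p pics; cat > h.py <<'E'
import numpy as np, cv2
from station import r, grab_frame, camera_model, hand_in
from scipy.spatial.transform import Rotation as Rn
def save(n,img): cv2.imwrite('pics/'+n+'.png',cv2.cvtColor(img,cv2.COLOR_RGB2BGR))
def cloud(m,d):
    K=m['camera_matrix'];K=np.array(K);R=np.array(m['R']);t=np.array(m['t'])
    v,u=np.mgrid[:d.shape[0],:d.shape[1]]
    c=np.stack([(u-K[0,2])/K[0,0]*d,(v-K[1,2])/K[1,1]*d,d],-1)
    return (c-t)@R
E
python3 - <<'E'
from h import *
for n in ['scene','side','wrist']:
    m=camera_model(n); p,d=grab_frame(n); save(n+'0',p); np.savez('/tmp/%s0.npz'%n,p=p,d=d,**{k:np.array(m[k]) for k in['camera_matrix','R','t']})
    print(n,m)
print(r.observe())
E
```

```text
pics
scene {'camera_matrix': array([[392.00032858,   0.        , 275.30736697],
       [  0.        , 392.00032858, 209.35130132],
       [  0.        ,   0.        ,   1.        ]]), 'R': array([[-0.21177292,  0.97731623, -0.00228256],
       [ 0.76199471,  0.16365192, -0.62656373],
       [-0.61197736, -0.13442853, -0.77936685]]), 't': array([ 0.10402353, -0.31090291,  1.54997789])}
side {'camera_matrix': array([[483.99854268,   0.        , 282.28384734],
       [  0.        , 483.99854268, 206.19407932],
       [  0.        ,   0.        ,   1.        ]]), 'R': array([[-0.99250989, -0.12197402, -0.00681579],
       [-0.07725206,  0.66986849, -0.73844995],
       [ 0.0946374 , -0.73239234, -0.67427385]]), 't': array([0.50392196, 0.14111695, 1.52742028])}
wrist {'camera_matrix': array([[325.1922621 ,   0.        , 276.92663736],
       [  0.        , 325.1922621 , 205.0053055 ],
       [  0.        ,   0.        ,   1.        ]]), 'R': array([[ 0.26451608, -0.96437973, -0.00172375],
       [-0.9212286 , -0.25320821,  0.2953362 ],
       [-0.28525271, -0.0765332 , -0.95539184]]), 't': array([-0.624657  , -0.03900592,  0.38074292])}
{'t': 0.15, 'q': array([ 1.23579498,  0.41176562, -0.01273449,  1.5968442 ,  0.00560719,
        1.13430954, -0.0822237 ]), 'qd': array([ 8.87625234e-05, -2.64640210e-03, -2.05444674e-03, -4.54783278e-03,
        1.98570134e-03, -6.94913286e-04, -1.05054632e-03]), 'tau': array([ 2.31096710e-03, -6.01033473e+01,  6.83457367e-01, -2.99648827e+01,
        1.39772112e-02,  7.82941439e-03, -3.27841076e-05]), 'position': array([ 0.16465671, -0.60252188,  0.23061843]), 'ee_rot': array([-3.11242201e+00, -4.17717094e-01,  4.05813193e-04]), 'ft_force': array([ 0.45337589, -0.53990243, -0.35796898]), 'moment': array([0.00936103, 0.03522304, 0.02024893]), 'gripper_width': 0.08535761777207236}
```

View pics/scene0.png

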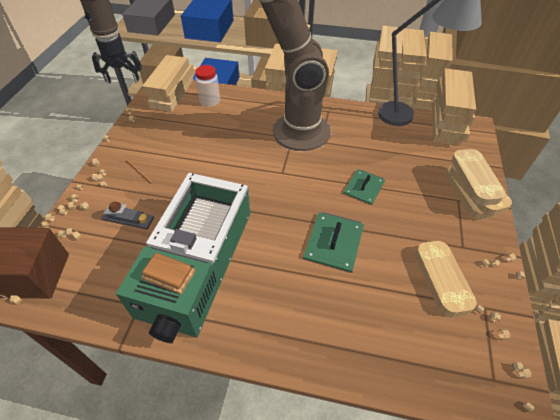

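View pics/side0.png

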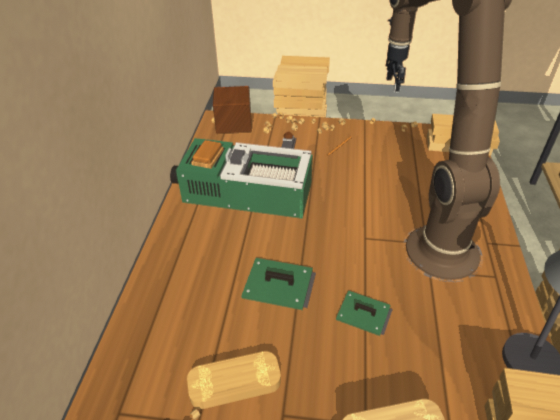

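View pics/wrist0.png

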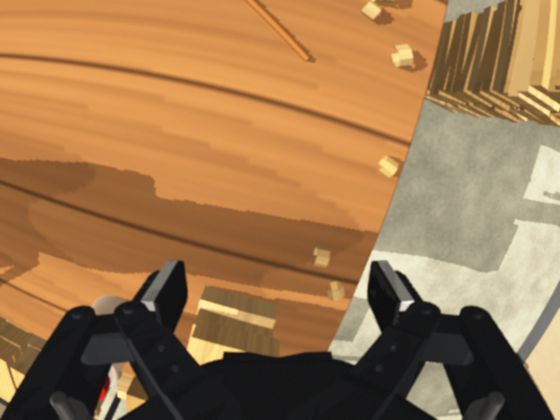

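```bash
python3 - <<'E'
import numpy as np,cv2
for n,(x0,y0,w,h) in {'scene':(295,200,80,80),'side':(235,250,90,65)}.items():
    p=np.load(f'/tmp/{n}0.npz')['p'][y0:y0+h,x0:x0+w]
    cv2.imwrite(f'pics/{n}_lid.png',cv2.resize(p[:,:,::-1],None,fx=7,fy=7,interpolation=cv2.INTER_CUBIC))
for n,(x0,y0,w,h) in {'scene':(110,165,150,180),'side':(170,130,150,95)}.items():
    p=np.load(f'/tmp/{n}0.npz')['p'][y0:y0+h,x0:x0+w]
    s=3.3 if n=='scene' else 5
    cv2.imwrite(f'pics/{n}_ext.png',cv2.resize(p[:,:,::-1],None,fx=s,fy=s,interpolation=cv2.INTER_CUBIC))
E
```

```text
(no output)
```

View pics/scene_lid.png

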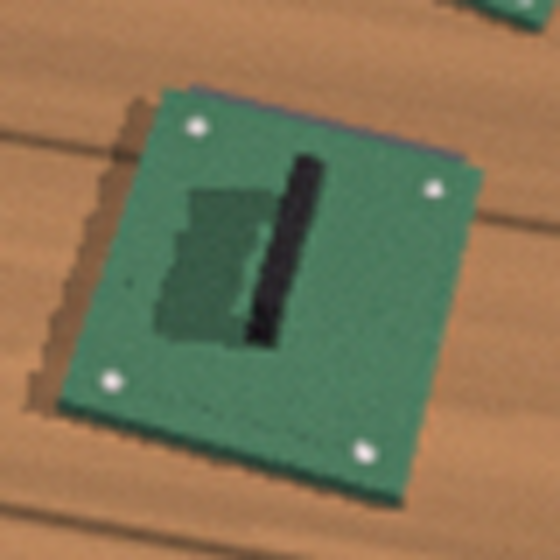

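View pics/side_lid.png

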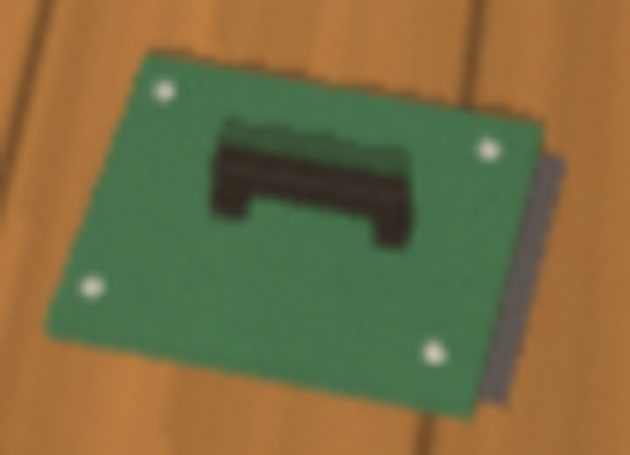

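View pics/scene_ext.png

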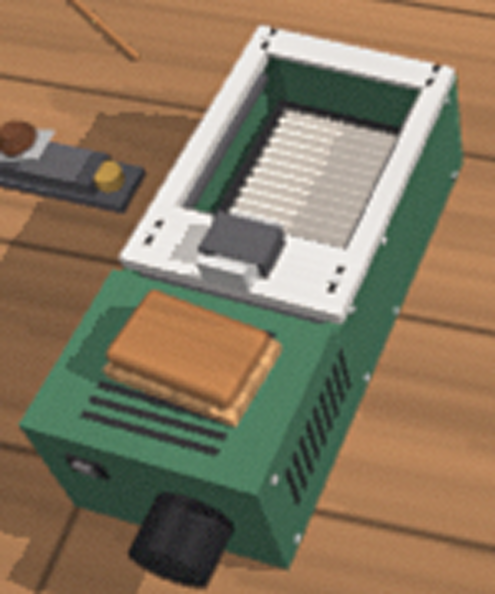

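View pics/side_ext.png

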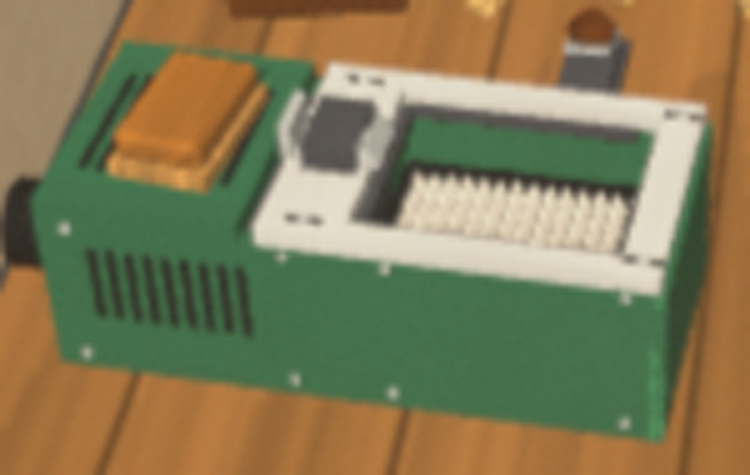

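```bash
cat > m.py <<'E'
from h import *
def load(n): return dict(np.load(f'/tmp/{n}0.npz'))
def ray(m,uv,z):
    K=m['camera_matrix'];R=m['R'];t=m['t'];uv=np.asarray(uv,float).reshape(-1,2)
    c=np.c_[(uv[:,0]-K[0,2])/K[0,0],(uv[:,1]-K[1,2])/K[1,1],np.ones(len(uv))]
    d=c@R; o=-R.T@t
    return o+d*((z-o[2])/d[:,2])[:,None]
def rect(P):
    (c,s,a)=cv2.minAreaRect((P[:,:2]*1000).astype(np.float32)); return np.array(c)/1000,s,a
E
python3 - <<'E'
from m import *
for n,roi in {'scene':(295,200,80,80),'side':(235,250,90,65)}.items():
    m=load(n); hsv=cv2.cvtColor(m['p'],cv2.COLOR_RGB2HSV)
    P=cloud(m,m['d'])
    x,y,w,h=roi; k=np.zeros(hsv.shape[:2],np.uint8); k[y:y+h,x:x+w]=1
    g=((hsv[...,0]>60)&(hsv[...,0]<95)&(hsv[...,1]>90)&(hsv[...,2]>40)&(k>0))
    gt=g&(hsv[...,2]>95) if n=='scene' else g
    print(n,'z green',np.percentile(P[g][:,2],[5,50,95]))
    blk=(hsv[...,2]<60)&(k>0)
    for nm,mk,z in(('green',gt,.012),):
        cs,_=cv2.findContours(mk.astype(np.uint8),cv2.RETR_EXTERNAL,cv2.CHAIN_APPROX_NONE); c=max(cs,key=cv2.contourArea)
        print(nm,rect(ray(m,c.reshape(-1,2),z)))
    Q=P[blk&(P[...,2]>.038)]; print('bar pts',len(Q),rect(Q) if len(Q)>5 else '', np.median(Q[:,2]) if len(Q) else '')
    vv,uu=np.nonzero(blk&(P[...,2]>.038)); 
    print(' bar ray',rect(ray(m,np.c_[uu,vv],.046)))
    # white frame
    k[:]=0
    if n=='scene': k[165:270,140:255]=1
    else: k[140:195,218:316]=1
    wht=(hsv[...,1]<60)&(hsv[...,2]>150)&(k>0)
    zz=P[wht][:,2]; print('white z',np.percentile(zz,[5,25,50,75,95]))
    hist=np.histogram(zz,bins=np.arange(.14,.2,.004)); print(hist)
E
```

```text
scene z green [0.00758581 0.01100428 0.01432625]
green (array([0.50065033, 0.18703285]), (145.0359649658203, 177.8617706298828), 83.76840209960938)
bar pts 92 (array([0.49603525, 0.18836746]), (12.572406768798828, 81.95146942138672), 83.44725036621094) 0.04444008101985867
 bar ray (array([0.49930988, 0.18780334]), (12.38662052154541, 86.22161102294922), 82.16403198242188)
white z [0.08183737 0.08829603 0.14756671 0.14966564 0.15218184]
(array([  78,  521, 1466,  116,    2,    2,   15,    9,   13,   34,    0,
          0,    0,    0]), array([0.14 , 0.144, 0.148, 0.152, 0.156, 0.16 , 0.164, 0.168, 0.172,
       0.176, 0.18 , 0.184, 0.188, 0.192, 0.196]))
side z green [0.00645054 0.01059622 0.01462508]
green (array([0.49823639, 0.19264806]), (147.45899963378906, 173.71206665039062), 83.08800506591797)
bar pts 135 (array([0.41310281, 0.62690881]), (75.00127410888672, 919.0631713867188), 10.466824531555176) 0.04297871311075698
 bar ray (array([0.49358057, 0.19539989]), (19.613359451293945, 80.36068725585938), 83.52217102050781)
white z [0.08026724 0.09292061 0.14570321 0.14872192 0.15231265]
(array([160, 526, 545,  60,  11,  14,  12,   3,  11,   5,   2,   0,   0,
         0]), array([0.14 , 0.144, 0.148, 0.152, 0.156, 0.16 , 0.164, 0.168, 0.172,
       0.176, 0.18 , 0.184, 0.188, 0.192, 0.196]))
```

```bash
python3 - <<'E'
from m import *
for n in('scene','side'):
    m=load(n); hsv=cv2.cvtColor(m['p'],cv2.COLOR_RGB2HSV); P=cloud(m,m['d'])
    k=np.zeros(hsv.shape[:2],bool)
    if n=='scene': k[165:270,140:255]=1
    else: k[140:195,218:316]=1
    w=(hsv[...,1]<60)&(hsv[...,2]>120)&k&(P[...,2]>.14)&(P[...,2]<.158)
    cv2.imwrite('pics/mask_%s.png'%n,cv2.resize(w[130:275,140:320].astype(np.uint8)*255,None,fx=4,fy=4,interpolation=0))
    cs,hh=cv2.findContours(w.astype(np.uint8),cv2.RETR_CCOMP,cv2.CHAIN_APPROX_NONE)
    for c in cs:
        if len(c)>60:
            X=ray(m,c.reshape(-1,2),.15); print(n,len(c),rect(X)); 
            a=cv2.approxPolyDP(c,4,True).reshape(-1,2); print(np.c_[a,ray(m,a,.15)[:,:2].round(4)])
    # cabinet side/top: green at z~.15 (motor)
    g=((hsv[...,0]>60)&(hsv[...,0]<95)&(hsv[...,1]>90)&(P[...,2]>.145)&(P[...,2]<.158)&(P[...,1]<.0))
    if g.sum()>20: print('motor top',g.sum(),rect(P[g]))
E
```

```text
scene 521 (array([ 0.58785168, -0.19546939]), (194.4082794189453, 275.29461669921875), 85.63755798339844)
[[ 1.890e+02  1.730e+02  4.456e-01 -2.794e-01]
 [ 1.470e+02  2.440e+02  7.154e-01 -2.978e-01]
 [ 1.760e+02  2.520e+02  7.228e-01 -2.137e-01]
 [ 1.680e+02  2.440e+02  7.037e-01 -2.435e-01]
 [ 1.740e+02  2.310e+02  6.606e-01 -2.436e-01]
 [ 1.640e+02  2.260e+02  6.505e-01 -2.766e-01]
 [ 1.910e+02  1.810e+02  4.759e-01 -2.620e-01]
 [ 2.380e+02  1.930e+02  4.924e-01 -1.110e-01]
 [ 2.140e+02  2.410e+02  6.690e-01 -1.277e-01]
 [ 1.960e+02  2.360e+02  6.637e-01 -1.798e-01]
 [ 1.900e+02  2.490e+02  7.064e-01 -1.813e-01]
 [ 1.780e+02  2.430e+02  6.952e-01 -2.189e-01]
 [ 1.860e+02  2.470e+02  7.027e-01 -1.937e-01]
 [ 1.790e+02  2.530e+02  7.241e-01 -2.050e-01]
 [ 2.130e+02  2.620e+02  7.314e-01 -1.103e-01]
 [ 2.470e+02  1.860e+02  4.602e-01 -9.240e-02]]
motor top 2022 (array([ 0.80171625, -0.21396613]), (191.48207092285156, 143.0928955078125), 85.62066650390625)
side 259 (array([ 0.59096082, -0.18847568]), (204.32598876953125, 289.82177734375), 85.32559204101562)
[[ 2.250e+02  1.540e+02  7.
[... 384 characters left out ...]
9244138]), (155.55709838867188, 244.00584411621094), 85.43374633789062)
[[ 2.290e+02  1.610e+02  7.114e-01 -1.910e-01]
 [ 2.340e+02  1.480e+02  7.092e-01 -2.666e-01]
 [ 2.480e+02  1.540e+02  6.545e-01 -2.374e-01]
 [ 2.520e+02  1.480e+02  6.467e-01 -2.737e-01]
 [ 3.020e+02  1.550e+02  4.698e-01 -2.526e-01]
 [ 2.940e+02  1.810e+02  4.824e-01 -1.103e-01]
 [ 2.400e+02  1.750e+02  6.604e-01 -1.209e-01]
 [ 2.480e+02  1.560e+02  6.525e-01 -2.261e-01]
 [ 2.430e+02  1.620e+02  6.633e-01 -1.908e-01]
 [ 2.430e+02  1.550e+02  6.705e-01 -2.298e-01]
 [ 2.400e+02  1.640e+02  6.713e-01 -1.788e-01]]
motor top 473 (array([ 0.79852515, -0.20781473]), (192.21249389648438, 143.70411682128906), 84.53388214111328)
```

View pics/mask_scene.png

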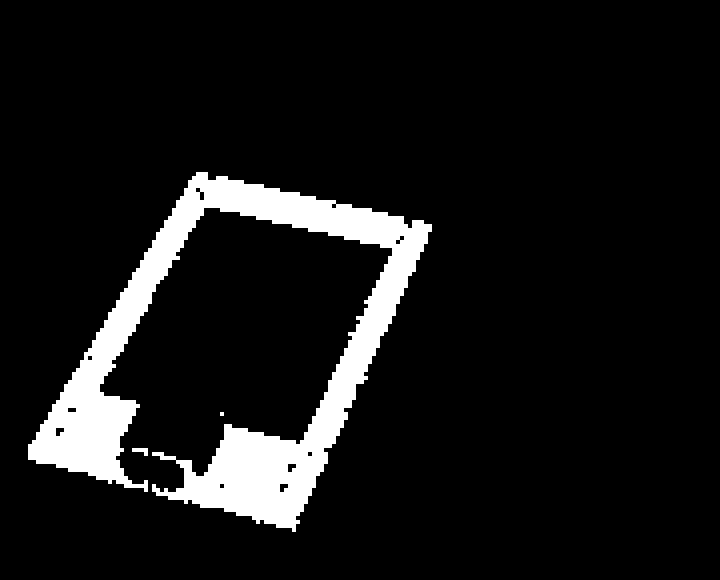

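View pics/mask_side.png

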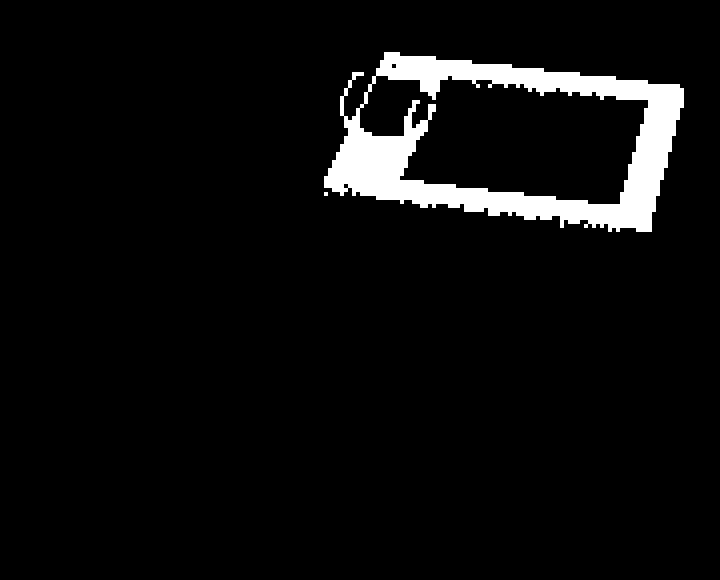

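```bash
cat >> h.py <<'E'
def inc(target,yaw=None,st=None):
    """tool-frame shift to world target; yaw = desired world heading of tool x axis"""
    s=st or r.observe(); R=Rn.from_rotvec(s['ee_rot']).as_matrix()
    d=R.T@(np.array(target)-s['position'])
    out=[d.round(4).tolist()]
    cur=np.arctan2(R[1,0],R[0,0])
    if yaw is not None:
        dy=-(yaw-cur); out.append(round(float((dy+np.pi)%(2*np.pi)-np.pi),4))
    return out
def show():
    s=r.observe(); R=Rn.from_rotvec(s['ee_rot']).as_matrix()
    print('t',s['t'],'pos',s['position'].round(4),'toolx',R[:,0].round(3),'toolz',R[:,2].round(4),'yaw',round(float(np.arctan2(R[1,0],R[0,0])),4),'q',s['q'].round(2),'F',s['ft_force'].round(2),'M',s['moment'].round(2),'w',round(float(s['gripper_width']),4))
E
python3 - <<'E'
from h import *
show()
print(inc([.50,.19,.28],-.115),inc([.50,.19,.28],-.115+np.pi))
E
```

```text
t 0.15 pos [ 0.1647 -0.6025  0.2306] toolx [ 0.965  0.264 -0.   ] toolz [-4.0e-04  1.2e-03 -1.0e+00] yaw 0.2668 q [ 1.24  0.41 -0.01  1.6   0.01  1.13 -0.08] F [ 0.45 -0.54 -0.36] M [0.01 0.04 0.02] w 0.0854
[[0.5324, -0.6761, -0.0486], 0.3818] [[0.5324, -0.6761, -0.0486], -2.7598]
```

```bash
python3 - <<'E'
from h import *
m=camera_model('wrist'); s=r.observe(); T=Rn.from_rotvec(s['ee_rot']).as_matrix()
C=-m['R'].T@m['t']; print('cam in tool',T.T@(C-s['position']),'axes in tool\n',(m['R']@T).round(3))
print(inc([.50,-.19,.38],-.078))
E
```

```text
cam in tool [ 0.07575617  0.00047725 -0.14370301] axes in tool
 [[ 0.001  1.     0.   ]
 [-0.955  0.001 -0.295]
 [-0.295  0.     0.955]]
[[0.4322, -0.3097, -0.149], 0.3448]
```

Request:
drive_tool([
  [[0.05,-0.03,-0.04],0.06],
  [[0.1,-0.07,-0.08],0.12],
  [[0.15,-0.11,-0.12],0.18],
  [[0.2,-0.15,-0.149],0.24],
  [[0.25,-0.18,-0.149],0.3],
  [[0.3,-0.22,-0.149],0.345],
  [[0.34,-0.25,-0.149],0.345],
  [[0.38,-0.28,-0.149],0.345],
  [[0.42,-0.3,-0.149],0.345],
  [[0.432,-0.31,-0.149],0.345],
  [[0.432,-0.31,-0.149],0.345],
])

```text
t: 1.52
position: [0.4998, -0.1894, 0.3799]
ee_rot: [-3.139, 0.12, 0.001]
ft_force: [-0.2, -0.3, -0.1]
gripper_width: 0.0852
```

```bash
cat >> h.py <<'E'
def wshot(name):
    m=camera_model('wrist'); p,d=grab_frame('wrist'); save(name,p)
    np.savez('/tmp/%s.npz'%name,p=p,d=d,**{k:np.array(m[k]) for k in['camera_matrix','R','t']})
def wray(m,uv,z):
    K=m['camera_matrix'];R=m['R'];t=m['t'];uv=np.asarray(uv,float).reshape(-1,2)
    a=(uv-[K[0,2],K[1,2]])/K[0,0]; th=np.linalg.norm(a,axis=1)+1e-12
    c=np.c_[a*(np.sin(th)/th)[:,None],np.cos(th)]
    d=c@R; o=-R.T@t
    return o+d*((z-o[2])/d[:,2])[:,None]
def wcloud(m):
    d=m['d']; K=m['camera_matrix']; v,u=np.mgrid[:d.shape[0],:d.shape[1]]
    a=np.stack([u-K[0,2],v-K[1,2]],-1)/K[0,0]; th=np.linalg.norm(a,axis=-1)+1e-12
    c=np.concatenate([a*(np.tan(th)/th)[...,None],np.ones(d.shape+(1,))],-1)*d[...,None]
    return (c-m['t'])@m['R']
E
python3 - <<'E'
from h import *
show(); wshot('w1')
E
```

```text
t 1.525 pos [ 0.4998 -0.1894  0.3799] toolx [ 0.997 -0.076 -0.001] toolz [-9.e-04  2.e-04 -1.e+00] yaw -0.0763 q [ 0.53  0.18 -0.31  1.57  0.06  1.4  -1.43] F [-0.16 -0.29 -0.14] M [ 0.03  0.05 -0.  ] w 0.0852
```

View pics/w1.png

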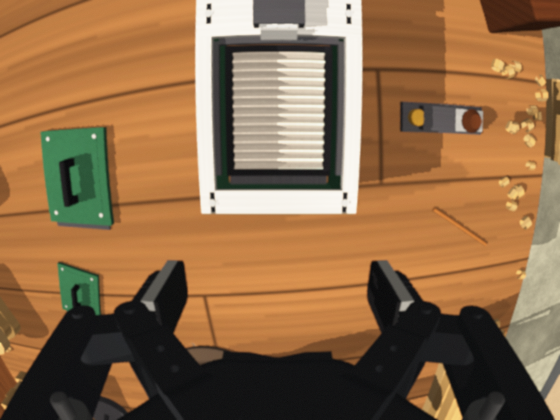

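```bash
python3 - <<'E'
from h import *
m=dict(np.load('/tmp/w1.npz')); p=m['p']
cv2.imwrite('pics/w1c.png',cv2.resize(p[0:220,180:380,::-1],None,fx=3,fy=2.7,interpolation=cv2.INTER_CUBIC))
g=p.min(2).astype(float)
# subpixel 50% crossings: rows/cols
def cross(line,hi=None):
    pass
yaw=-.0763
for u in (225,235,245,300,315,330): print('col',u,'far',g[28:46,u].astype(int),'near',g[176:200,u].astype(int))
for v in (60,100,140,170): print('row',v,'L',g[v,200:226].astype(int),'R',g[v,334:360].astype(int))
E
```

```text
col 225 far [240 240 240 240 241 241 237 204 142 103  88  80  76  74  74  66  49  34] near [ 23  26  25  24  25  25  26  25  25  23  25  26  45  97 168 222 236 239
 239 237 236 236 235 236]
col 235 far [239 239 239 240 242 241 225 167 117  98  91  92  91  90  87  72  51  37] near [ 50  60  61  61  61  62  61  55  42  28  23  24  46 100 171 222 236 239
 239 238 236 236 235 237]
col 245 far [240 239 239 240 242 239 213 151 106  94  91  90  91  90  82  61  42  33] near [ 51  63  62  63  62  62  61  55  41  29  25  25  49 102 173 222 236 239
 239 238 235 235 235 235]
col 300 far [151 181 187 191 192 180 146 105  80  69  66  74  87  91  79  59  43  36] near [ 54  60  63  63  62  63  62  56  41  30  24  26  48 105 175 224 236 239
 239 239 238 237 237 237]
col 315 far [236 228 212 220 232 235 215 152  99  77  72  79  88  91  84  67  46  38] near [ 53  60  63  63  64  63  64  56  44  30  24  24  48 100 173 224 237 240
 240 240 239 238 238 238]
col 330 far [238 239 239 238 239 241 237 205 144 104  92  89  89  89  89  80  59  40] near [ 20  20  19  20  19  21  19  21  21  23  22  24  45  97 16
[... 242 characters left out ...]
9 240 240 238 238 238]
row 100 L [236 235 237 237 237 237 236 235 236 236 230 185 121  82  66  61  60  61
  54  45  29  27  25  25  23  25] R [ 18  20  32  53  75  88  89  88  90 110 148 187 221 238 240 239 238 237
 237 238 239 239 238 237 237 238]
row 140 L [238 237 236 235 236 237 237 236 236 236 237 231 186 123  81  64  59  59
  59  53  43  31  26  27  25  26] R [ 18  30  52  72  85  91  91  95 113 148 188 224 236 240 240 240 239 238
 239 239 239 239 238 239 237 221]
row 170 L [235 238 239 238 237 237 238 238 237 236 236 236 233 201 138  87  66  60
  59  59  56  43  32  26  26  26] R [ 34  55  76  86  91  89  94 118 154 196 229 237 241 242 242 241 241 241
 241 241 240 240 240 236 198 122]
```

View pics/w1c.png

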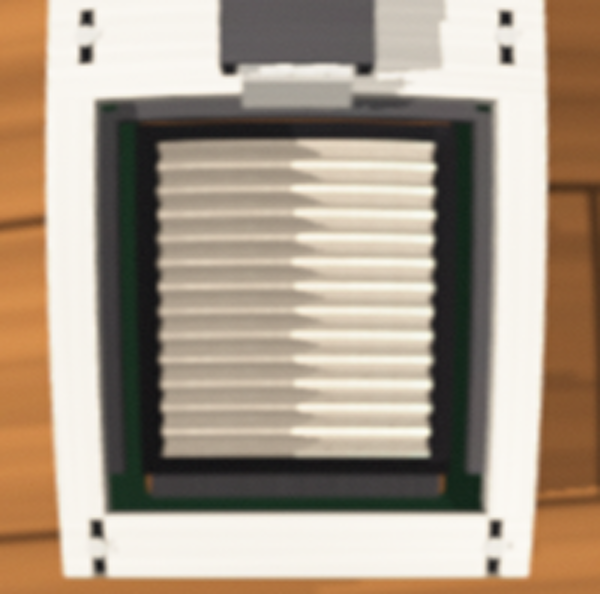

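```bash
python3 - <<'E'
from h import *
m=dict(np.load('/tmp/w1.npz'))
a=-.078; R=np.array([[np.cos(a),np.sin(a)],[-np.sin(a),np.cos(a)]])
for nm,uv in dict(near=[(225,189.8),(245,189.8),(300,189.8),(330,189.9)],far=[(225,35.8),(245,35.0),(315,35.0),(330,35.9)],left=[(211.5,60),(211.9,100),(212.8,140),(213.7,170)],right=[(344.8,60),(344.5,100),(343.5,140),(342.4,170)]).items():
    X=wray(m,uv,.15)[:,:2]; d=X[-1]-X[0]; print(nm,X.round(4).tolist(),'ang',np.degrees(np.arctan2(d[1],d[0])).round(2),'rot',(X@R.T).mean(0).round(4))
P=wcloud(m); 
for v,u in((200,280),(100,205),(100,352),(15,215)): print(P[v-2:v+3,u-2:u+3].reshape(-1,3).mean(0))
# lid
hsv=cv2.cvtColor(m['p'],cv2.COLOR_RGB2HSV); k=np.zeros(hsv.shape[:2],bool);k[115:240,30:125]=1
g=(hsv[...,0]>60)&(hsv[...,0]<95)&(hsv[...,1]>90)&k&(hsv[...,2]>60)
c=max(cv2.findContours(g.astype(np.uint8),0,1)[0],key=cv2.contourArea)
(cc,s,an)=cv2.minAreaRect((wray(m,c.reshape(-1,2),.012)[:,:2]*1000).astype(np.float32)); print('lid',cc,s,an)
E
```

```text
near [[0.4838, -0.1261], [0.4819, -0.1502], [0.4769, -0.2154], [0.4742, -0.2514]] ang -94.37 rot [ 0.4922 -0.1479]
far [[0.6648, -0.1431], [0.663, -0.1658], [0.6573, -0.2447], [0.6558, -0.2618]] ang -94.35 rot [ 0.6741 -0.1518]
left [[0.6379, -0.1254], [0.5911, -0.122], [0.5445, -0.1183], [0.509, -0.1153]] ang 175.52 rot [ 0.5782 -0.0754]
right [[0.6266, -0.2767], [0.5798, -0.2732], [0.5332, -0.2697], [0.4975, -0.2672]] ang 175.78 rot [ 0.5787 -0.2273]
[ 0.46648735 -0.19078678  0.15135546]
[ 0.59199905 -0.11410814  0.15107583]
[ 0.57949905 -0.28186635  0.15101387]
[ 0.69181333 -0.13337606  0.15118013]
lid (498.8975830078125, 187.03053283691406) (149.56320190429688, 178.75390625) 83.41522216796875
```

```bash
python3 - <<'E'
from h import *
print(inc([.5217,.1844,.22],-.115))
E
```

```text
[[-0.0068, -0.376, 0.1598], 0.0363]
```

Request:
drive_tool([
  [[0,-0.05,0],0.01],
  [[0,-0.1,0],0.02],
  [[0,-0.15,0.01],0.0363],
  [[-0.0068,-0.2,0.05],0.0363],
  [[-0.0068,-0.25,0.09],0.0363],
  [[-0.0068,-0.3,0.12],0.0363],
  [[-0.0068,-0.34,0.15],0.0363],
  [[-0.0068,-0.376,0.1598],0.0363],
  [[-0.0068,-0.376,0.1598],0.0363],
  [[-0.0068,-0.376,0.1598],0.0363],
])

```text
t: 2.82
position: [0.523, 0.1829, 0.2206]
ee_rot: [3.135, -0.184, 0.001]
ft_force: [0.3, 0.4, -0.0]
gripper_width: 0.085
```

```bash
python3 - <<'E'
from h import *
show(); wshot('w2')
E
```

```text
t 2.825 pos [0.523  0.1829 0.2206] toolx [ 0.993 -0.117  0.   ] toolz [ 3.0e-04 -1.4e-03 -1.0e+00] yaw -0.1172 q [-0.01  0.35 -0.53  1.76  0.2   1.09 -2.29] F [ 0.32  0.38 -0.  ] M [ 0.05 -0.    0.03] w 0.085
```

View pics/w2.png

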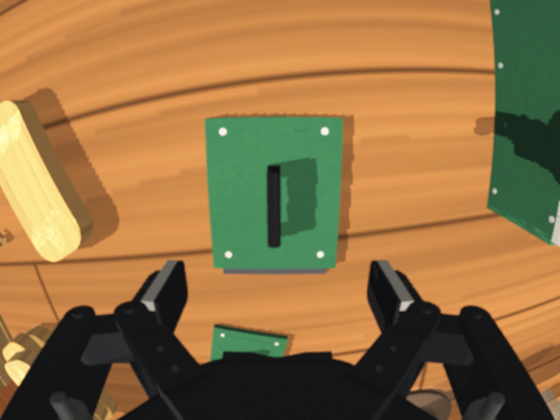

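```bash
python3 - <<'E'
from h import *
m=dict(np.load('/tmp/w2.npz'))
hsv=cv2.cvtColor(m['p'],cv2.COLOR_RGB2HSV); k=np.zeros(hsv.shape[:2],bool);k[110:275,195:350]=1
g=(hsv[...,0]>60)&(hsv[...,0]<95)&(hsv[...,1]>90)&k&(hsv[...,2]>60)
c=max(cv2.findContours(g.astype(np.uint8),0,1)[0],key=cv2.contourArea)
def mr(c,z):
    cc,s,an=cv2.minAreaRect((wray(m,c.reshape(-1,2),z)[:,:2]*1000).astype(np.float32)); return np.round(cc,1),np.round(s,1),round(an,2)
print('lid',mr(c,.012))
b=k&(hsv[...,2]<45); c=max(cv2.findContours(b.astype(np.uint8),0,1)[0],key=cv2.contourArea); print('bar',mr(c,.046),c.reshape(-1,2).min(0),c.reshape(-1,2).max(0))
P=wcloud(m); print(np.median(P[150:160,225:260].reshape(-1,3),0),np.median(P[190:230,271:277].reshape(-1,3),0))
E
```

```text
lid (array([499.4, 188.8]), array([148. , 179.1]), 83.47)
bar (array([498.9, 188.7]), array([11.2, 85.3]), 83.44) [268 166] [279 245]
[0.55227626 0.21716513 0.01360121] [0.49694942 0.1890321  0.04712007]
```

```bash
python3 - <<'E'
from h import *
print(inc([.5232,.1861,.021],-.1142))
E
```

```text
[[-0.0004, -0.0035, 0.1998], -0.0036]
```

Request:
drive_tool([
  [[0,-0.0035,0.05],-0.003],
  [[0,-0.0035,0.1],-0.003],
  [[0,-0.0035,0.15],-0.003],
  [[0,-0.0035,0.18],-0.003],
  [[0,-0.0035,0.195],-0.003],
  [[0,-0.0035,0.2],-0.003],
  [[0,-0.0035,0.2],-0.003],
  [[0,-0.0035,0.2],-0.003],
])

```text
t: 3.88
position: [0.5236, 0.1891, 0.0217]
ee_rot: [-3.136, 0.175, -0.003]
ft_force: [-0.2, 0.7, -1.2]
gripper_width: 0.0855
```

Request:
drive_tool([
  [[0,0,0],0],
  [[0,0,0],0],
  [[0,0,0],0],
  [[0,0,0],0],
  [[0,0,0],0],
  [[0,0,0],0],
  [[0,0,0],0],
], gripper=1, newtons=20)

```text
t: 4.75
position: [0.5227, 0.1885, 0.0206]
ee_rot: [3.136, -0.175, -0.0]
ft_force: [0.0, -2.5, 5.3]
gripper_width: 0.0135
```

```bash
python3 - <<'E'
from h import *
show()
E
```

```text
t 4.75 pos [0.5227 0.1885 0.0206] toolx [ 0.994 -0.111 -0.   ] toolz [-1.e-04 -6.e-04 -1.e+00] yaw -0.1117 q [-0.11  0.61 -0.43  1.92  0.38  0.7  -2.45] F [ 0.04 -2.48  5.34] M [-0.63  0.21  0.04] w 0.0135
```

Request:
drive_tool([
  [[0,0,-0.005],0],
  [[0,0,-0.01],0],
  [[0,0,-0.02],0],
  [[0,0,-0.035],0],
  [[0,0,-0.05],0],
  [[0,0,-0.07],0],
  [[0,0,-0.07],0],
])

```text
t: 5.62
position: [0.524, 0.1895, 0.0927]
ee_rot: [-3.135, 0.175, -0.006]
ft_force: [0.3, 0.9, -4.7]
gripper_width: 0.0139
```

```bash
python3 - <<'E'
from h import *
show(); wshot('w3')
p,d=grab_frame('side'); save('s3',cv2.resize(p[220:340,200:360],None,fx=4,fy=4))
E
```

```text
t 5.625 pos [0.524  0.1895 0.0927] toolx [ 0.994 -0.111  0.004] toolz [ 0.0038  0.0013 -1.    ] yaw -0.1116 q [-0.06  0.5  -0.49  1.88  0.31  0.83 -2.39] F [ 0.28  0.91 -4.75] M [-0.05 -0.19  0.01] w 0.0139
```

View pics/w3.png

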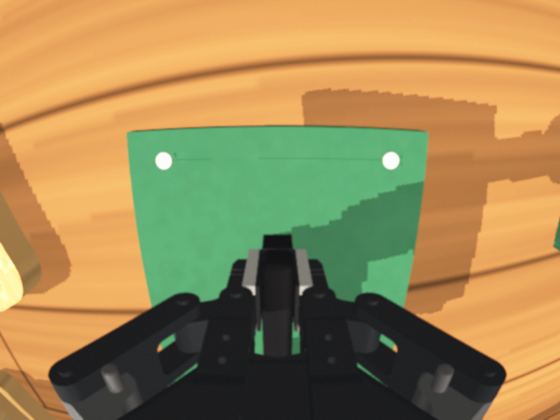

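View pics/s3.png

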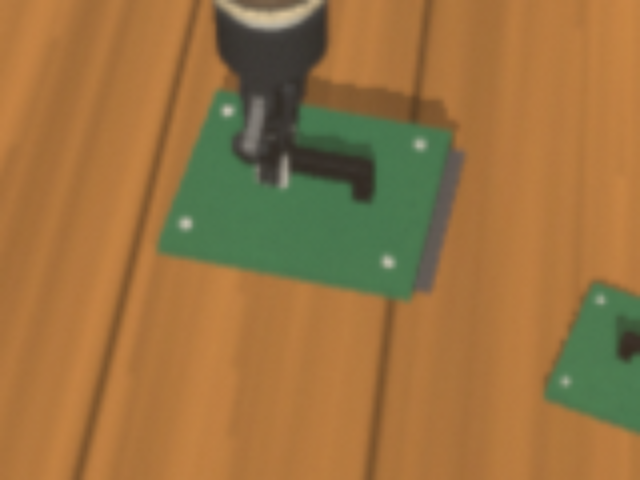

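```bash
cat >> h.py <<'E'
def tilt(name,zmin=.03):
    m=dict(np.load('/tmp/%s.npz'%name)); P=wcloud(m); hsv=cv2.cvtColor(m['p'],cv2.COLOR_RGB2HSV)
    g=(hsv[...,0]>60)&(hsv[...,0]<95)&(hsv[...,1]>90)&(m['d']>0)&(m['d']<.35)
    n,l,st,_=cv2.connectedComponentsWithStats(g.astype(np.uint8)); g=l==1+np.argmax(st[1:,4])
    g=cv2.erode(g.astype(np.uint8),np.ones((5,5)))>0
    X=P[g]; 
    for _ in range(3):
        A=np.c_[X[:,:2],np.ones(len(X))]; co=np.linalg.lstsq(A,X[:,2],rcond=None)[0]; e=np.abs(A@co-X[:,2]); X=X[e<max(.002,2*np.median(e))]
    s=r.observe(); yaw=np.arctan2(*Rn.from_rotvec(s['ee_rot']).as_matrix()[[1,0],0])
    gx=co[0]*np.cos(yaw)+co[1]*np.sin(yaw); gy=-co[0]*np.sin(yaw)+co[1]*np.cos(yaw)
    zt=co@np.r_[s['position'][:2],1]
    print('pitch(front up)',np.arctan(gx).round(4),'roll',np.arctan(gy).round(4),'top z at TCP',zt.round(4),'n',len(X),'tcp-z',s['position'][2].round(4))
    return co
E
python3 - <<'E'
from h import *
tilt('w3')
E
```

```text
pitch(front up) 0.0046 roll 0.0024 top z at TCP 0.0856 n 36366 tcp-z 0.0907
```

```bash
python3 - <<'E'
from h import *
m=dict(np.load('/tmp/w1.npz')); g=m['p'].min(2).astype(int)
print(g[205:222,[230,280,330]].T)
a=-.0761; ax=np.array([np.cos(a),np.sin(a)]); c=np.array([.5696,-.1963])
X=wray(m,[(230,213),(280,213.2),(330,213)],.15); print(X, (X[:,:2]-c)@ax)
se=((X[:,:2]-c)@ax).mean(); t=c+ax*(se-.043); print(se,t); show(); print(inc([*t,.20],a))
E
```

```text
[[236 237 239 239 237 237 237 231 187 115  69  62  62  62  64  62  61]
 [236 237 237 237 235 234 234 230 190 119  69  62  62  63  62  62  63]
 [241 241 239 238 238 238 237 232 189 118  75  67  67  63  63  62  63]]
[[ 0.45423297 -0.12874679  0.15      ]
 [ 0.44946309 -0.1895616   0.15      ]
 [ 0.44502857 -0.25057098  0.15      ]] [-0.12016897 -0.1203015  -0.12008485]
-0.12018511067393205 [ 0.40688718 -0.1838936 ]
t 5.725 pos [0.5228 0.1887 0.0907] toolx [ 0.994 -0.111  0.001] toolz [ 6.e-04 -1.e-04 -1.e+00] yaw -0.1117 q [-0.06  0.51 -0.48  1.88  0.31  0.83 -2.39] F [-0.61  0.28 -5.19] M [-0.03 -0.12 -0.04] w 0.0137
[[-0.0736, 0.3832, -0.1094], -0.0356]
```

Request:
drive_tool([
  [[0,0,-0.03],0],
  [[-0.005,0.02,-0.06],0],
  [[-0.015,0.05,-0.09],0],
  [[-0.025,0.09,-0.11],0],
  [[-0.035,0.13,-0.11],0],
  [[-0.045,0.17,-0.11],0],
  [[-0.055,0.21,-0.11],0],
  [[-0.065,0.25,-0.11],-0.01],
  [[-0.0736,0.29,-0.11],-0.02],
  [[-0.0736,0.33,-0.11],-0.03],
  [[-0.0736,0.36,-0.11],-0.0356],
  [[-0.0736,0.376,-0.11],-0.0356],
], newtons=40)

```text
t: 7.22
position: [0.4069, -0.1779, 0.1998]
ee_rot: [-3.139, 0.122, 0.002]
ft_force: [0.4, 0.2, -5.6]
gripper_width: 0.0136
```

Request:
drive_tool([
  [[0,0.007,0],0],
  [[0,0.007,0],0],
  [[0,0.007,0],0],
])

```text
t: 7.6
position: [0.4075, -0.1824, 0.2004]
ee_rot: [-3.139, 0.117, 0.0]
ft_force: [-0.8, 0.1, -4.8]
gripper_width: 0.0131
```

```bash
python3 - <<'E'
from h import *
show(); wshot('w4'); tilt('w4')
print(inc([.40688,-.18389,.20],-.0761))
for n in('scene','side'):
    p,d=grab_frame(n); save(n+'4',cv2.resize(p[60:300,100:330] if n=='scene' else p[80:260,190:430],None,fx=2.5,fy=2.5))
E
```

```text
t 7.6 pos [ 0.4075 -0.1824  0.2004] toolx [ 0.997 -0.074 -0.   ] toolz [-0.e+00  4.e-04 -1.e+00] yaw -0.0743 q [ 0.63  0.16 -0.35  2.03  0.07  0.96 -1.4 ] F [-0.83  0.12 -4.82] M [-0.01 -0.15 -0.05] w 0.0131
pitch(front up) 0.0 roll 0.0013 top z at TCP 0.1934 n 35876 tcp-z 0.2005
[[-0.0005, 0.0015, 0.0005], 0.0018]
```

View pics/w4.png

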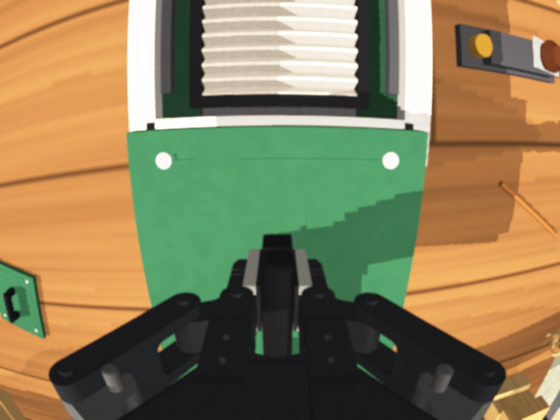

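View pics/side4.png

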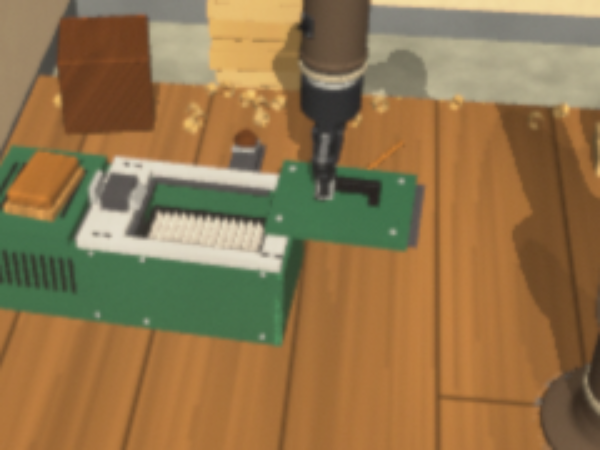

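Request:
drive_tool([
  [[0,0.0015,0.01],0.0018],
  [[0,0.0015,0.02],0.0018],
  [[0,0.0015,0.026],0.0018],
  [[0,0.0015,0.028],0.0018],
  [[0,0.0015,0.03],0.0018],
  [[0,0.0015,0.032],0.0018],
  [[0,0.0015,0.033],0.0018],
], newtons=20)

```text
t: 8.62
position: [0.4062, -0.185, 0.1684]
ee_rot: [3.139, -0.123, -0.003]
ft_force: [-8.8, 1.6, 11.0]
gripper_width: 0.0134
```

```bash
python3 - <<'E'
from h import *
show()
E
```

```text
t 8.625 pos [ 0.4062 -0.185   0.1684] toolx [ 0.997 -0.078 -0.002] toolz [-1.7e-03 -4.0e-04 -1.0e+00] yaw -0.078 q [ 0.62  0.2  -0.35  2.07  0.09  0.89 -1.42] F [-8.83  1.63 10.97] M [ 0.36  1.45 -0.  ] w 0.0134
```

Request:
drive_tool([
  [[0,0,0.001],0],
  [[0,0,0.002],0],
  [[0,0,0.003],0],
])

```text
t: 9.0
position: [0.4054, -0.1852, 0.1654]
ee_rot: [3.139, -0.123, -0.005]
ft_force: [-12.7, 2.1, 13.7]
gripper_width: 0.0127
```

```bash
python3 - <<'E'
from h import *
show(); wshot('w5'); tilt('w5')
E
```

```text
t 9.0 pos [ 0.4054 -0.1852  0.1654] toolx [ 0.997 -0.078 -0.003] toolz [-3.e-03 -5.e-04 -1.e+00] yaw -0.0782 q [ 0.62  0.21 -0.34  2.07  0.09  0.88 -1.42] F [-12.65   2.07  13.72] M [0.39 2.09 0.07] w 0.0127
pitch(front up) 0.0999 roll 0.0007 top z at TCP 0.1588 n 38754 tcp-z 0.1653
```

Request:
drive_tool([
  [[-0.002,0,0.0005],0],
  [[-0.004,0,0.002],0],
  [[-0.006,0,0.004],0],
  [[-0.008,0,0.006],0],
  [[-0.01,0,0.008],0],
  [[-0.01,0,0.009],0],
])

```text
t: 9.8
position: [0.3967, -0.1844, 0.1553]
ee_rot: [3.139, -0.122, -0.001]
ft_force: [-0.7, -0.4, 2.3]
gripper_width: 0.0131
```

```bash
python3 - <<'E'
from h import *
show(); wshot('w6'); tilt('w6')
E
```

```text
t 9.8 pos [ 0.3967 -0.1844  0.1553] toolx [ 0.997 -0.078 -0.001] toolz [-8.e-04  0.e+00 -1.e+00] yaw -0.0779 q [ 0.63  0.21 -0.34  2.1   0.09  0.85 -1.42] F [-0.67 -0.37  2.35] M [-0.08 -0.28  0.  ] w 0.0131
pitch(front up) 0.293 roll 0.0009 top z at TCP 0.1476 n 40906 tcp-z 0.1552
```

View pics/w6.png

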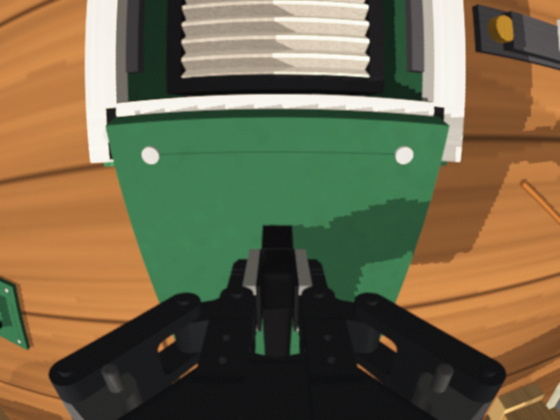

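Request:
drive_tool([
  [[0,0,0],0],
  [[0,0,0],0],
  [[0,0,-0.01],0],
  [[0,0,-0.03],0],
  [[0,0,-0.06],0],
  [[0,0,-0.09],0],
  [[0,0,-0.1],0],
  [[0,0,-0.1],0],
], newtons=60)

```text
t: 10.85
position: [0.3969, -0.1842, 0.2553]
ee_rot: [3.139, -0.122, -0.0]
ft_force: [0.4, 0.1, -5.9]
gripper_width: 0.0129
```

```bash
cat >> h.py <<'E'
def lidpose(name):
    """lid pose in tool-aligned frame: returns pitch, lid front upper edge mid (fwd,left,up) rel. TCP"""
    s=r.observe(); co=tilt(name); m=dict(np.load('/tmp/%s.npz'%name)); hsv=cv2.cvtColor(m['p'],cv2.COLOR_RGB2HSV)
    g=(hsv[...,0]>60)&(hsv[...,0]<95)&(hsv[...,1]>90)&(m['d']>0)&(m['d']<.35)
    P=wcloud(m); res=np.abs(P[...,0]*co[0]+P[...,1]*co[1]+co[2]-P[...,2])<.006; g&=res
    n,l,st,_=cv2.connectedComponentsWithStats(g.astype(np.uint8)); g=l==1+np.argmax(st[1:,4])
    vs,us=np.nonzero(g); 
    T=Rn.from_rotvec(s['ee_rot']).as_matrix(); yaw=np.arctan2(T[1,0],T[0,0]); f=np.array([np.cos(yaw),np.sin(yaw)]); l2=np.array([-f[1],f[0]])
    K=m['camera_matrix']; o=-m['R'].T@m['t']
    def onplane(uv):
        uv=np.asarray(uv,float); a=(uv-[K[0,2],K[1,2]])/K[0,0]; th=np.linalg.norm(a,axis=1)+1e-12
        d=np.c_[a*(np.sin(th)/th)[:,None],np.cos(th)]@m['R']; nn=np.array([co[0],co[1],-1.]); k=-(nn@o+co[2])/(d@nn); return o+d*k[:,None]
    u0,u1=us.min(),us.max(); cols=np.arange(u0+40,u1-40,5)
    e=onplane([(u,np.nonzero(g[:,u])[0].min()-.5) for u in cols]); rel=e-s['position']
    print('front edge fwd',np.median(rel[:,:2]@f).round(4),'up',np.median(rel[:,2]).round(4),'slope',np.polyfit(rel[:,:2]@l2,rel[:,:2]@f,1)[0].round(4))
    # sides near front
    v=int(np.median([np.nonzero(g[:,u])[0].min() for u in cols]))
    L=[];Rr=[]
    for vv in range(v+10,v+60,5):
        uu=np.nonzero(g[vv])[0]; q=onplane([(uu.min()-.5,vv),(uu.max()+.5,vv)])-s['position']; L.append(q[0,:2]@l2);Rr.append(q[1,:2]@l2)
    print('left',np.median(L).round(4),'right',np.median(Rr).round(4),'side drift',np.ptp(L).round(4),np.ptp(Rr).round(4))
E
python3 - <<'E'
from h import *
show(); wshot('w7'); lidpose('w7'); show()
E
```

```text
t 10.85 pos [ 0.3969 -0.1842  0.2553] toolx [ 0.997 -0.078 -0.   ] toolz [-1.e-04 -1.e-04 -1.e+00] yaw -0.0778 q [ 0.65  0.09 -0.35  1.97  0.03  1.09 -1.36] F [ 0.42  0.08 -5.86] M [-0.   -0.08  0.04] w 0.0129
pitch(front up) 0.2888 roll 0.0008 top z at TCP 0.2475 n 41391 tcp-z 0.2546
front edge fwd 0.0743 up 0.015 slope -0.0006
left 0.0737 right -0.0747 side drift 0.0014 0.0021
t 10.9 pos [ 0.3965 -0.1841  0.2546] toolx [ 0.997 -0.078 -0.001] toolz [-1.3e-03  5.0e-04 -1.0e+00] yaw -0.0777 q [ 0.65  0.09 -0.35  1.97  0.03  1.09 -1.36] F [-0.51  0.39 -5.21] M [-0.01 -0.06 -0.04] w 0.0132
```

View pics/w7.png

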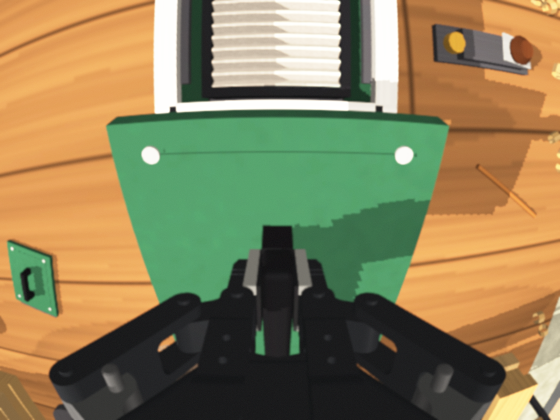

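```bash
cat >> h.py <<'E'
A=-.0761; AX=np.array([np.cos(A),np.sin(A)]); CC=np.array([.5696,-.1963])
def W(s,z,n=0.): return [*(CC+AX*s+n*np.array([-AX[1],AX[0]])),z]
def sn():
    q=r.observe()['position']; d=q[:2]-CC; f=r.observe()['ft_force'][:2]; print('s',(d@AX*1000).round(2),'n',((d@[-AX[1],AX[0]])*1000).round(2),'z',(q[2]*1000).round(2),'Fs',(f@AX).round(2),'Fn',(f@[-AX[1],AX[0]]).round(2))
E
python3 - <<'E'
from h import *
sn(); print(inc(W(.026,.255),A))
E
```

```text
s -173.5 n -0.96 z 254.61 Fs -0.54 Fn 0.35
[[0.1995, -0.0013, -0.0007], -0.0016]
```

Request:
drive_tool([
  [[0.03,0,0],0],
  [[0.065,0,0],0],
  [[0.1,-0.001,0],0],
  [[0.135,-0.001,0],0],
  [[0.165,-0.001,0],0],
  [[0.19,-0.001,0],0],
  [[0.1995,-0.001,0],0],
  [[0.1995,-0.001,0],0],
  [[0.1995,-0.001,0],0],
])

```text
t: 12.02
position: [0.5951, -0.1988, 0.255]
ee_rot: [-3.139, 0.122, 0.002]
ft_force: [-0.4, 0.4, -4.6]
gripper_width: 0.013
```

```bash
python3 - <<'E'
from h import *
show(); sn(); wshot('w8'); lidpose('w8'); sn()
p,d=grab_frame('side'); save('s8',cv2.resize(p[90:260,160:360],None,fx=4,fy=3.5))
E
```

```text
t 12.025 pos [ 0.5951 -0.1988  0.255 ] toolx [ 0.997 -0.078 -0.001] toolz [-1.5e-03  1.0e-04 -1.0e+00] yaw -0.078 q [ 0.49  0.42 -0.35  1.54  0.15  1.21 -1.53] F [-0.41  0.38 -4.59] M [-0.01 -0.08 -0.01] w 0.013
s 25.58 n -0.6 z 254.99 Fs -0.44 Fn 0.35
pitch(front up) 0.2874 roll 0.0009 top z at TCP 0.2473 n 41004 tcp-z 0.2554
front edge fwd 0.0738 up 0.0137 slope -0.0006
left 0.0739 right -0.0746 side drift 0.0014 0.0016
s 25.71 n -0.65 z 255.37 Fs -0.33 Fn 0.35
```

View pics/w8.png

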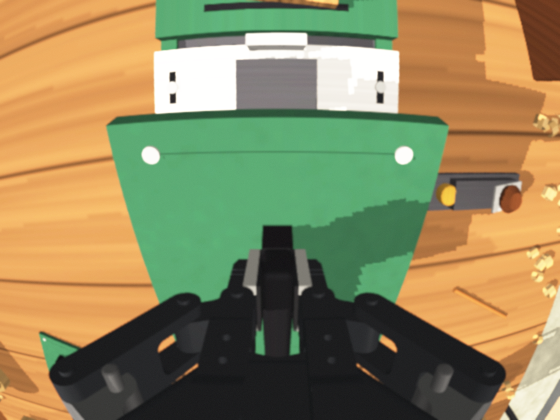

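View pics/s8.png

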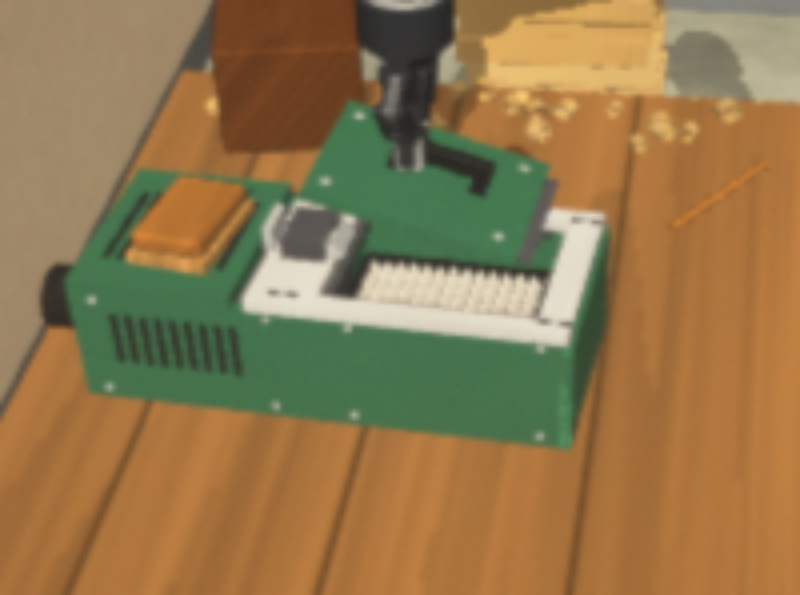

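Request:
drive_tool([
  [[0,-0.0006,0.012],0],
  [[0,-0.0006,0.027],0],
  [[0,-0.0006,0.04],0],
  [[0,-0.0006,0.048],0],
  [[0,-0.0006,0.053],0],
  [[0,-0.0006,0.056],0],
  [[0,-0.0006,0.056],0],
])

```text
t: 13.0
position: [0.5963, -0.1982, 0.1995]
ee_rot: [3.139, -0.122, 0.0]
ft_force: [0.0, 0.3, -5.9]
gripper_width: 0.0131
```

```bash
python3 - <<'E'
from h import *
show(); sn()
E
```

```text
t 13.0 pos [ 0.5963 -0.1982  0.1995] toolx [ 0.997 -0.078  0.   ] toolz [ 1.e-04 -1.e-04 -1.e+00] yaw -0.0776 q [ 0.49  0.47 -0.34  1.61  0.17  1.1  -1.55] F [ 0.05  0.25 -5.86] M [-0.05 -0.07 -0.01] w 0.0131
s 26.72 n 0.15 z 199.53 Fs 0.03 Fn 0.26
```

Request:
drive_tool([
  [[0,0,0.004],0],
  [[0,0,0.008],0],
  [[0,0,0.011],0],
  [[0,0,0.0115],0],
  [[0,0,0.0115],0],
])

```text
t: 13.62
position: [0.5963, -0.1982, 0.1883]
ee_rot: [3.139, -0.122, 0.001]
ft_force: [1.0, -0.4, -1.9]
gripper_width: 0.0133
```

```bash
python3 - <<'E'
from h import *
show(); sn()
p,d=grab_frame('side'); save('s9',cv2.resize(p[110:230,190:340],None,fx=5,fy=5))
E
```

```text
t 13.625 pos [ 0.5963 -0.1982  0.1883] toolx [ 0.997 -0.078  0.   ] toolz [ 3.e-04 -2.e-04 -1.e+00] yaw -0.0777 q [ 0.49  0.48 -0.34  1.62  0.18  1.07 -1.55] F [ 0.95 -0.36 -1.86] M [0.04 0.15 0.01] w 0.0133
s 26.77 n 0.15 z 188.32 Fs 0.98 Fn -0.29
```

View pics/s9.png

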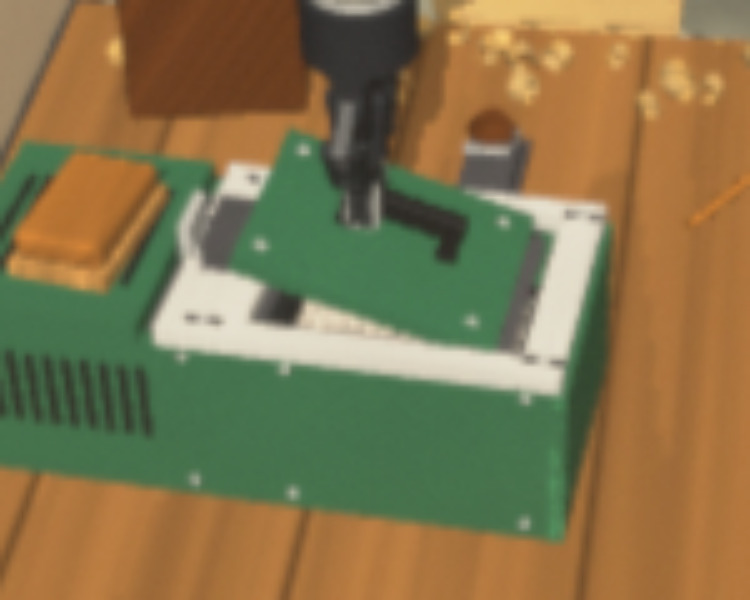

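Request:
drive_tool([
  [[0,0,-0.002],0],
  [[-0.003,0,-0.002],0],
  [[-0.006,0,-0.002],0],
  [[-0.009,0,-0.002],0],
  [[-0.012,0,-0.002],0],
  [[-0.012,0,-0.002],0],
])

```text
t: 14.42
position: [0.584, -0.1973, 0.1901]
ee_rot: [3.139, -0.122, -0.0]
ft_force: [1.4, 0.3, -5.7]
gripper_width: 0.0128
```

```bash
python3 - <<'E'
from h import *
show(); sn()
E
```

```text
t 14.425 pos [ 0.584  -0.1973  0.1901] toolx [ 0.997 -0.078 -0.   ] toolz [-0.e+00 -1.e-04 -1.e+00] yaw -0.0778 q [ 0.5   0.46 -0.34  1.65  0.17  1.07 -1.55] F [ 1.38  0.33 -5.69] M [-0.04 -0.03  0.04] w 0.0128
s 14.4 n 0.09 z 190.06 Fs 1.35 Fn 0.44
```

Request:
drive_tool([
  [[-0.001,0,0.001],0],
  [[-0.002,0,0.002],0],
  [[-0.003,0,0.002],0],
  [[-0.003,0,0.002],0],
])

```text
t: 14.92
position: [0.5812, -0.197, 0.188]
ee_rot: [3.139, -0.122, 0.0]
ft_force: [0.1, -0.7, -4.6]
gripper_width: 0.0125
```

```bash
python3 - <<'E'
from h import *
show(); sn()
E
```

```text
t 14.925 pos [ 0.5812 -0.197   0.188 ] toolx [ 0.997 -0.078  0.   ] toolz [ 0. -0. -1.] yaw -0.0778 q [ 0.5   0.46 -0.34  1.66  0.17  1.06 -1.55] F [ 0.11 -0.74 -4.6 ] M [ 0.01 -0.11 -0.01] w 0.0125
s 11.59 n 0.16 z 187.99 Fs 0.17 Fn -0.72
```

Request:
drive_tool([
  [[-0.001,0,0],0],
  [[-0.002,0,0],0],
  [[-0.003,0,0],0],
  [[-0.003,0,0],0],
])

```text
t: 15.42
position: [0.5783, -0.1968, 0.1881]
ee_rot: [3.139, -0.122, 0.001]
ft_force: [0.2, 0.6, -5.3]
gripper_width: 0.0127
```

```bash
python3 - <<'E'
from h import *
show(); sn()
E
```

```text
t 15.425 pos [ 0.5783 -0.1968  0.1881] toolx [ 0.997 -0.078  0.   ] toolz [ 4.e-04 -1.e-04 -1.e+00] yaw -0.0776 q [ 0.5   0.45 -0.35  1.66  0.17  1.06 -1.54] F [ 0.21  0.56 -5.3 ] M [-0.05 -0.24 -0.  ] w 0.0127
s 8.75 n 0.2 z 188.12 Fs 0.17 Fn 0.58
```

Request:
drive_tool([
  [[-0.001,0,0],0],
  [[-0.002,0,0],0],
  [[-0.003,0,0],0],
])

```text
t: 15.8
position: [0.5776, -0.1966, 0.1892]
ee_rot: [3.139, -0.121, 0.009]
ft_force: [7.9, -0.4, -3.1]
gripper_width: 0.0129
```

```bash
python3 - <<'E'
from h import *
show(); sn()
E
```

```text
t 15.8 pos [ 0.5776 -0.1966  0.1892] toolx [ 0.997 -0.077  0.006] toolz [ 5.6e-03 -7.0e-04 -1.0e+00] yaw -0.0773 q [ 0.5   0.45 -0.35  1.67  0.17  1.05 -1.54] F [ 7.91 -0.42 -3.08] M [-0.18 -2.12  0.08] w 0.0129
s 8.03 n 0.31 z 189.16 Fs 7.92 Fn 0.18
```

Request:
drive_tool([
  [[0.0032,0,0.001],0],
  [[0.0032,0,0.0022],0],
  [[0.0044,0,0.0042],0],
  [[0.0056,0,0.0062],0],
  [[0.0068,0,0.0082],0],
  [[0.008,0,0.0103],0],
  [[0.008,0,0.0103],0],
], newtons=25)

```text
t: 16.68
position: [0.5836, -0.1972, 0.1778]
ee_rot: [3.139, -0.122, 0.001]
ft_force: [0.8, -1.0, 2.8]
gripper_width: 0.0127
```

```bash
python3 - <<'E'
from h import *
show(); sn(); wshot('w10'); tilt('w10')
p,d=grab_frame('side'); save('s10',cv2.resize(p[110:230,190:340],None,fx=5,fy=5))
E
```

```text
t 16.675 pos [ 0.5836 -0.1972  0.1778] toolx [ 0.997 -0.078  0.001] toolz [ 7.e-04 -2.e-04 -1.e+00] yaw -0.0777 q [ 0.5   0.47 -0.34  1.66  0.18  1.04 -1.55] F [ 0.82 -1.02  2.83] M [-0.01  0.27  0.05] w 0.0127
s 14.06 n 0.12 z 177.81 Fs 0.9 Fn -0.96
pitch(front up) 0.2104 roll 0.0011 top z at TCP 0.1708 n 39444 tcp-z 0.1779
```

View pics/s10.png

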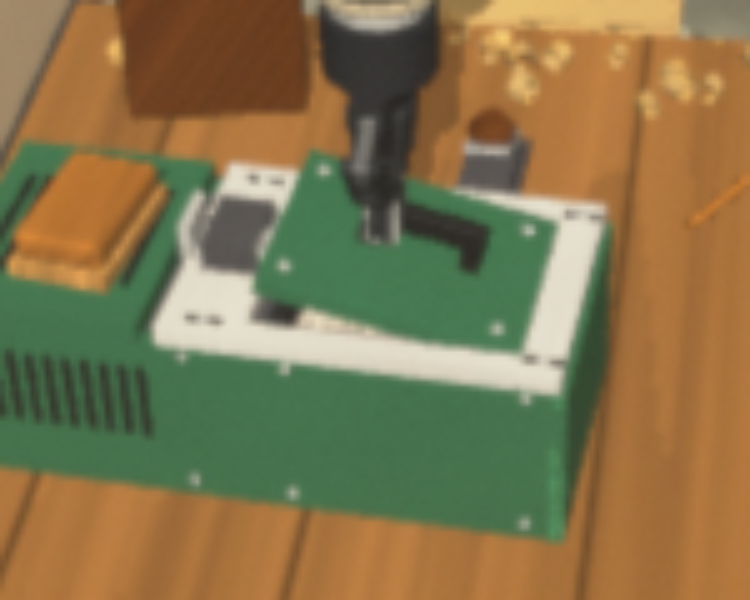

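View pics/w10.png

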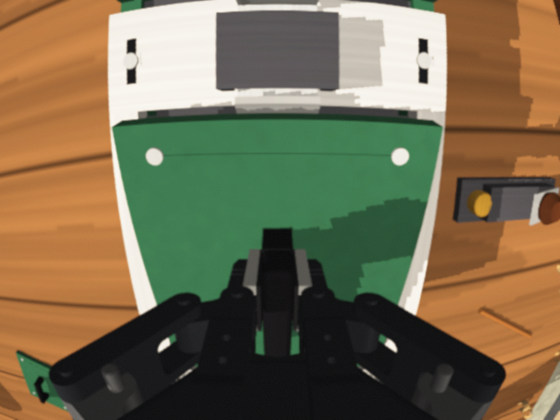

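Request:
drive_tool([
  [[0.001,0,0.002],0],
  [[0.002,0,0.004],0],
  [[0.003,0,0.006],0],
  [[0.0037,0,0.0075],0],
  [[0.0037,0,0.0075],0],
])

```text
t: 17.4
position: [0.5871, -0.1975, 0.1709]
ee_rot: [3.139, -0.122, 0.001]
ft_force: [0.1, -0.7, 8.5]
gripper_width: 0.0133
```

```bash
python3 - <<'E'
from h import *
show(); sn(); wshot('w11'); tilt('w11')
E
```

```text
t 17.4 pos [ 0.5871 -0.1975  0.1709] toolx [ 0.997 -0.078  0.001] toolz [ 6.e-04 -3.e-04 -1.e+00] yaw -0.0778 q [ 0.49  0.48 -0.34  1.66  0.18  1.03 -1.56] F [ 0.05 -0.65  8.45] M [ 0.12  0.6  -0.  ] w 0.0133
s 17.55 n 0.17 z 170.93 Fs 0.1 Fn -0.65
pitch(front up) 0.1378 roll 0.0007 top z at TCP 0.1645 n 39492 tcp-z 0.1709
```

View pics/w11.png

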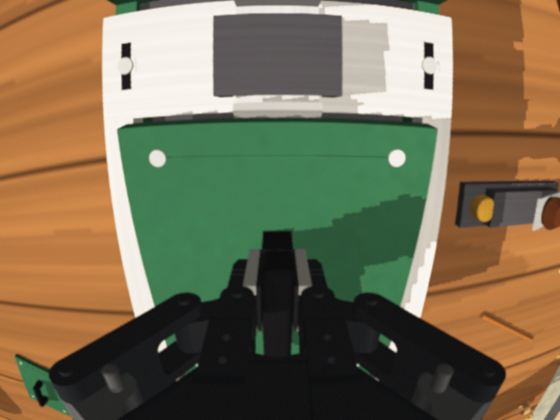

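Request:
drive_tool([
  [[0.0007,0,0.0015],0],
  [[0.0014,0,0.003],0],
  [[0.002,0,0.0045],0],
  [[0.0025,0,0.006],0],
  [[0.0025,0,0.006],0],
], newtons=35)

```text
t: 18.08
position: [0.5892, -0.1976, 0.1648]
ee_rot: [3.139, -0.122, -0.0]
ft_force: [0.1, 0.4, 8.4]
gripper_width: 0.0131
```

```bash
python3 - <<'E'
from h import *
show(); sn(); wshot('w12'); tilt('w12')
E
```

```text
t 18.075 pos [ 0.5892 -0.1976  0.1648] toolx [ 0.997 -0.078 -0.   ] toolz [-2.e-04 -3.e-04 -1.e+00] yaw -0.0777 q [ 0.49  0.49 -0.34  1.66  0.19  1.02 -1.56] F [0.09 0.41 8.36] M [ 0.11  0.8  -0.04] w 0.0131
s 19.65 n 0.17 z 164.8 Fs 0.06 Fn 0.41
pitch(front up) 0.0766 roll 0.0007 top z at TCP 0.1589 n 37604 tcp-z 0.1648
```

View pics/w12.png

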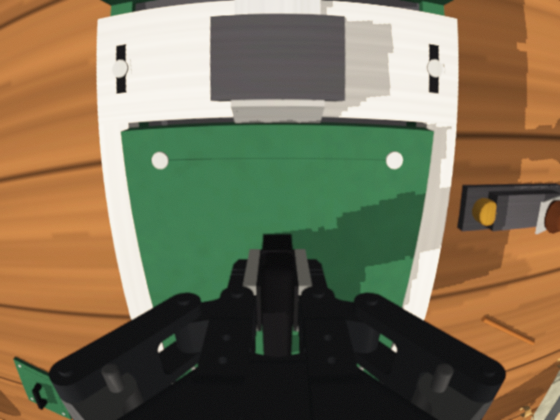

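Request:
drive_tool([
  [[0.0005,0,0.001],0],
  [[0.0009,0,0.002],0],
  [[0.0012,0,0.003],0],
  [[0.0015,0,0.004],0],
  [[0.0017,0,0.005],0],
  [[0.0017,0,0.006],0],
])

```text
t: 18.88
position: [0.5915, -0.1977, 0.1587]
ee_rot: [3.139, -0.122, 0.002]
ft_force: [1.7, -0.3, 8.5]
gripper_width: 0.0131
```

```bash
python3 - <<'E'
from h import *
show(); sn(); wshot('w13'); tilt('w13')
E
```

```text
t 18.875 pos [ 0.5915 -0.1977  0.1587] toolx [ 0.997 -0.077  0.001] toolz [ 1.e-03 -3.e-04 -1.e+00] yaw -0.0775 q [ 0.49  0.5  -0.34  1.66  0.19  1.01 -1.56] F [ 1.66 -0.33  8.52] M [-0.04  0.22  0.01] w 0.0131
s 21.97 n 0.23 z 158.69 Fs 1.68 Fn -0.21
pitch(front up) 0.0139 roll 0.0006 top z at TCP 0.1531 n 36180 tcp-z 0.1586
```

Request:
drive_tool([
  [[0,0,0.001],0],
  [[0,0,0.002],0],
  [[0,0,0.003],0],
  [[0,0,0.003],0],
])

```text
t: 19.42
position: [0.5922, -0.1978, 0.157]
ee_rot: [3.138, -0.122, 0.004]
ft_force: [0.0, -0.1, 14.1]
gripper_width: 0.0133
```

```bash
python3 - <<'E'
from h import *
show(); sn(); wshot('w14'); tilt('w14')
E
```

```text
t 19.425 pos [ 0.5922 -0.1978  0.157 ] toolx [ 0.997 -0.078  0.003] toolz [ 2.7e-03 -8.0e-04 -1.0e+00] yaw -0.0777 q [ 0.49  0.5  -0.34  1.66  0.19  1.01 -1.56] F [ 1.000e-02 -6.000e-02  1.407e+01] M [0.11 0.57 0.06] w 0.0133
s 22.62 n 0.19 z 156.97 Fs 0.01 Fn -0.05
pitch(front up) -0.0038 roll 0.0006 top z at TCP 0.1516 n 35512 tcp-z 0.157
```

View pics/w14.png

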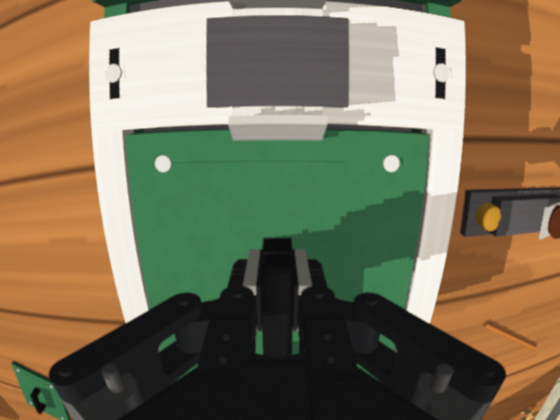

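Request:
drive_tool([
  [[0,0,-0.001],0],
  [[0,0,-0.003],0],
  [[0,0,-0.003],0],
])

```text
t: 19.85
position: [0.5919, -0.1977, 0.1577]
ee_rot: [-3.139, 0.122, -0.002]
ft_force: [5.9, -1.7, -1.4]
gripper_width: 0.0129
```

```bash
python3 - <<'E'
from h import *
show(); sn()
E
```

```text
t 19.85 pos [ 0.5919 -0.1977  0.1577] toolx [ 0.997 -0.077  0.002] toolz [ 1.6e-03  1.0e-04 -1.0e+00] yaw -0.0775 q [ 0.49  0.5  -0.34  1.66  0.19  1.01 -1.56] F [ 5.95 -1.68 -1.38] M [-0.23 -1.12 -0.03] w 0.0129
s 22.35 n 0.25 z 157.73 Fs 6.06 Fn -1.22
```

Near-zero vertical load; open now.

Request:
drive_tool([
  [[0,0,0],0],
  [[0,0,0],0],
  [[0,0,0],0],
  [[0,0,0],0],
  [[0,0,0],0],
  [[0,0,0],0],
], gripper=0)

```text
t: 20.6
position: [0.5911, -0.1978, 0.1582]
ee_rot: [-3.139, 0.122, -0.0]
ft_force: [0.5, 0.3, -0.8]
gripper_width: 0.0853
```

Request:
drive_tool([
  [[0,0,-0.01],0],
  [[0,0,-0.03],0],
  [[0,0,-0.06],0],
  [[0,0,-0.1],0],
  [[0,0,-0.14],0],
  [[0,0,-0.16],0],
  [[0,0,-0.16],0],
  [[0,0,-0.16],0],
])

```text
t: 21.6
position: [0.5906, -0.1977, 0.3173]
ee_rot: [-3.139, 0.122, 0.002]
ft_force: [-0.7, -0.4, 0.3]
gripper_width: 0.0851
```

```bash
python3 - <<'E'
from h import *
show(); wshot('w15')
m=dict(np.load('/tmp/w15.npz'));P=wcloud(m)
cv2.imwrite('pics/w15c.png',cv2.resize(m['p'][:,150:410,::-1],None,fx=2,fy=1.4))
for n in('side','scene'):
    p,d=grab_frame(n); save(n+'15',cv2.resize(p[110:230,190:340] if n=='side' else p[150:300,100:300],None,fx=4.5,fy=4))
E
```

```text
t 21.6 pos [ 0.5906 -0.1977  0.3173] toolx [ 0.997 -0.078 -0.001] toolz [-1.2e-03  2.0e-04 -1.0e+00] yaw -0.0777 q [ 0.5   0.38 -0.35  1.46  0.13  1.33 -1.51] F [-0.66 -0.39  0.33] M [0.02 0.01 0.  ] w 0.0851
```

View pics/w15.png

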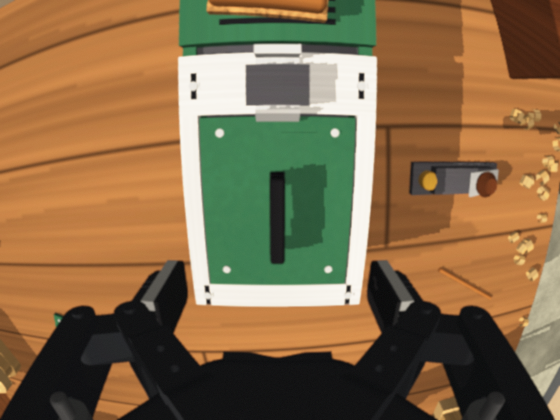

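View pics/side15.png

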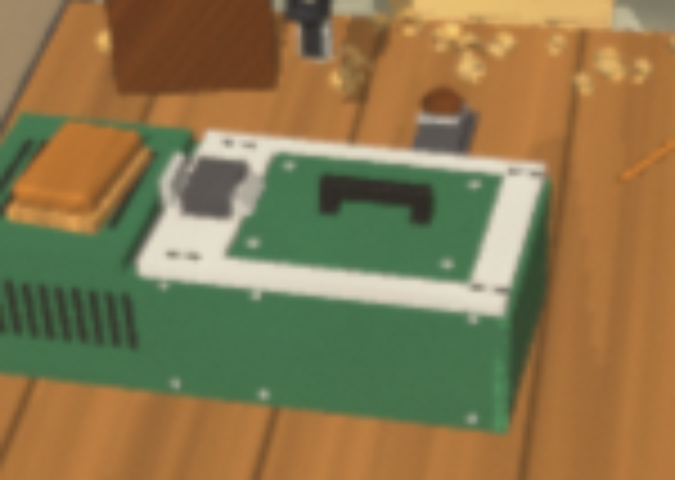

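View pics/scene15.png

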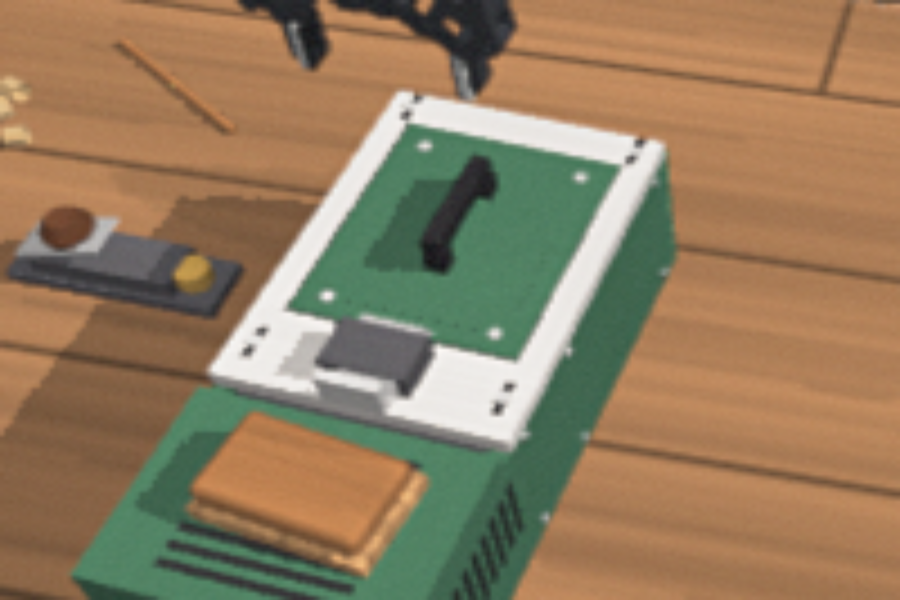

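Lid is seated in the frame with the catch nose over its front edge (w15, around (278,115)). A numeric flushness check follows.

```bash
python3 - <<'E'
from h import *
m=dict(np.load('/tmp/w15.npz'));P=wcloud(m)
f=lambda v,u:np.median(P[v-4:v+5,u-4:u+5].reshape(-1,3)[:,2]).round(4)
print('lid front L/R',f(145,222),f(145,332),'lid rear',f(262,240),f(262,316),'frame front',f(85,215),f(85,345),'sides',f(180,195),f(180,364),'rear',f(294,240),f(294,316))
uv=[(278,286-1),]; 
tilt('w15')
g=m['p'].min(2).astype(int); print(g[108:124,[225,278,320]].T, g[276:292,[240,316]].T)
X=wray(m,[(225,116),(278,120.5),(278,284)],.15); print((X[:,:2]-CC)@AX)
E
```

```text
lid front L/R 0.1518 0.1519 lid rear 0.1519 0.1517 frame front 0.1511 0.1511 sides 0.1511 0.1509 rear 0.151 0.151
pitch(front up) -0.0002 roll 0.0004 top z at TCP 0.1515 n 17683 tcp-z 0.3169
[[238 237 239 240 240 231 177 102  66  62  65  67  66  68  67  69]
 [187 191 198 201 194 174 158 154 155 155 154 154 146 122  86  69]
 [193 194 211 229 234 209 139  79  59  61  62  64  64  63  65  65]] [[ 64  66  66  67  65  64  64  90 152 207 232 236 236 235 234 232]
 [ 65  64  65  64  65  64  67  95 157 211 234 237 238 237 235 235]]
[ 0.0894113   0.08435022 -0.09088639]
```

```bash
python3 - <<'E'
from h import *
print(hand_in()); show()
E
```

```text
the job is handed in; nothing more can be done
None
the job is handed in; nothing more can be done
```

The lid is back on the extractor and the catch has snapped over its front edge. I handed the job in at about 22 s of the 70 s allowed, with the gripper open and well clear.

**How it went:** The tool cannot tilt. I gripped the handle bar near its front and rested the lid's front on the frame's near bar, so it pivoted in the pads to about 0.29 rad. I then put the lip under the ledge, felt the ledge at about 8 N, and swung the lid down along that hinge. The last press read about 14 N at the wrist, and I took off the load before letting go. The largest force on any contact I estimate at about 23 N, while tilting on the frame.

**Last checks:**
- **Level:** lid pitch was −0.0002 rad and roll 0.0004 rad.
- **Catch:** the nose is back at its rest position, reaching about 7 mm over the lid's edge.
- **Surroundings:** the sander, plane and blank were not touched.

**Small disagreements:**
- **Flush:** depth readings put the lid about 0.8 mm above the frame all over. I think this is camera bias, because the lid also read 1.6 mm too high on the bench.
- **Ledge:** it was felt about 1.6 mm nearer than the pictures gave, so I used the felt position.

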